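# Show the next step of a button mosaic

### The job

Show a helper the next step of the button mosaic. First push the row marker along its rail until its pointer is in line with the middle of the row that has the empty place; then point at the long toggle among the loose things for two full seconds, and last point at the empty place and finish there, still pointing at it after at least two seconds. To point, hold the fingertips over the middle of the thing and just above it, at most 4 cm, without contact; touch nothing but the row marker and its rail, move nothing else, and point at none of the other loose buttons or the buckle.

Things in the scene. Friction and masses are not known exactly. Their poses are not given: they have to be found in the camera images.
- board: fixed white foam board flat on the table, 270 (x) x 460 (y) x 12 mm, its top 12 mm above the table; origin: centre of its underside; its x points away from the robot, its y to the robot's left. Its right (-y) part bears the mosaic of glued buttons; on its left (+y) part lie six loose things, centres at least 55 mm apart: toggle, coat button, square button, buckle, bobbin, thimble
- gap: the one empty place of the mosaic (4 x 4 places, 38 mm apart in the board's x and y; 15 hold glued round buttons 30 mm across, 5 mm high), marked by a thin printed circle 28 mm across with a small cross; origin: its centre, at the board's top; axes parallel to the board's. A row is the four places in a line along x
- rail: fixed aluminium rail with the row marker on it, lying on the board along the edge nearest the robot, parallel to the board's y; 16 mm wide, 410 mm long with end stops 14 mm high; origin: centre of its underside, at the board's top; axes parallel to the board's
- marker (a joint): row marker's position along the rail, m: y of its centre in the rail's frame, growing to the robot's left, -0.185 to 0.185. A grey upright block, 30 (x) x 20 (y) mm, from 4 to 45 mm above the board's top, over the rail's centre line, with a steel pointer towards the mosaic. Starts left of all the rows; slides with about 1.5 N friction and stays where left
- pointer_tip (a point): tip of the row marker's pointer: 42 mm in +x of the marker's centre line, 10 mm above the board's top, at the marker's y
- toggle: loose black toggle button: a spindle-shaped bar 58 mm long and 14 mm thick, narrower at both ends, with a groove round its middle, lying on the board; origin: under its middle, at the board's top; its x runs along its length
- coat_button: loose black round coat button, 40 mm across, 6 mm thick; origin: centre of its underside
- square_button: loose black square button, 30 x 30 x 5 mm; origin: centre of its underside
- buckle: loose black open square buckle, 36 x 36 x 5 mm; origin: centre of its underside
- bobbin: small thread bobbin standing on end, 25 mm across, 18 mm tall; origin: centre of its underside
- thimble: steel thimble, 20 mm across, 23 mm tall; origin: centre of its underside
- glue_jar: white glue jar with a lid, 70 mm across, 100 mm tall, on the table to the right of the board; origin: centre of its underside
- tape_roll: roll of white tape lying flat, 100 mm across, 36 mm tall, on the table to the left of the board; origin: centre of its underside
- pin_box: small cardboard box of pins, 75 x 50 x 35 mm, on the table to the left of the board; origin: centre of its underside

How it is judged (in metres and radians):
On the way, in this order (a step that is already met when the one before it is completed fails the run):
1. the row marker stands in line with the row of the empty place and is no longer touched (y of pointer_tip in the frame of gap between -0.008 and 0.008 m and contact force between each of the fingers, the arm and anything else below 0.3 N), for 0.3 s.
2. the fingertips dwell just above the toggle without contact (all of step 1 and horizontal distance between the grasp point and toggle below 0.015 m and height (world z) of the grasp point below 0.09 m and distance of toggle from where it was at the start of the episode below 0.004 m), for 1.7 s.
3. the fingertips dwell just above the empty place without contact (all of step 1 and horizontal distance between the grasp point and gap below 0.014 m and height (world z) of the grasp point below 0.08 m and distance of toggle from where it was at the start of the episode below 0.004 m), for 1.7 s.
At the end, for the whole second after the job is handed in: pointer within 8 mm of the middle of the empty place's row; TCP still within 14 mm sideways of the empty place and under 80 mm above the table (tips under about 49 mm above the board), touching nothing; toggle within 4 mm, the other loose things within 10 mm of where they began (all of step 3 and distance of each of coat_button, square_button, buckle, bobbin, thimble, glue_jar, tape_roll, pin_box from where it was at the start of the episode below 0.01 m).
It fails at once if the robot touches something other than the row marker and its rail ((contact force between the fingers and anything else above 1 N and contact force between the fingers and rail below 0.1 N) or (contact force between the arm and anything else above 1 N and contact force between the arm and rail below 0.1 N)).
It fails at once if the toggle is touched, lifted or moved (contact force between any of the arm, the fingers and toggle above 0.3 N or distance of toggle from where it was at the start of the episode above 0.004 m).
It fails at once if another thing is moved (distance of any of coat_button, square_button, buckle, bobbin, thimble, glue_jar, tape_roll, pin_box from where it was at the start of the episode above 0.01 m).
It fails at once if the robot points at another of the loose buttons or the buckle ((horizontal distance between the grasp point and coat_button below 0.012 m and height (world z) of the grasp point below 0.07 m) or (horizontal distance between the grasp point and square_button below 0.012 m and height (world z) of the grasp point below 0.07 m) or (horizontal distance between the grasp point and buckle below 0.012 m and height (world z) of the grasp point below 0.07 m)).
It also fails if it takes over 58 s, if anything falls off the work surface, if the arm or the gripper's body presses on something with over 40 N, if the wrist force passes 120 N, or if a joint passes its speed limit or range.

### The arm

A 6-joint arm with a two-finger parallel gripper is mounted at the origin on the work surface. World frame = base frame: x ahead of the robot, y to its left, z up, the work surface at z = 0. Lengths are in mm, angles in rad, forces in N, time in s.
With the tool pointing down it reaches from about 350 to 925 mm from the base axis. Payload 6.4 kg.
Tool frame: the origin (TCP) lies between the finger pads, 19 mm behind the fingertips; this is the grasp point; z points along the fingers, y is the line along which they close (so a half turn about z gives the same grasp; the last joint's range is limited). The gripper opens to 85 mm and grips with 20 to 120 N. Pads are 22 mm wide; open, the fingers measure 114 mm over their backs; the gripper's body (76 mm by 85 mm) begins 54 mm behind the grasp point. The pads swing forward as they close: fully open they stand 13 mm farther back than shut.
Start: joints at [-1.446, 0.245, 1.558, -0, 1.339, -0.174], TCP at [191.348, -621.209, 249.99] pointing down, gripper open.
Joint ranges: [-3.13, 3.13], [-1.02, 2.26], [0.13, 2.54], [-0.95, 4.09], [0.21, 2.88], [-2.74, 2.74]. Speed limits (rad/s): [2.57, 2.57, 3.14, 3.14, 3.14, 3.14].

### API

Orientations are given as a unit quaternion [w, x, y, z].
In Python, from station import r gives the robot as it stands.
- The arm moves only by the tool step_arm, never from a script. Its argument "increments" is a list that holds one entry, the list of rows, each a list of 5 numbers: the opening, from 0 (shut) to 1 (fully open), then the shift along the tool's x, y, z scaled (see below), then the turn about the tool's z scaled (see below). In form: [[[claw, dx, dy, dz, twist], ...]]. A call has 1 to 10 rows; each row shifts and turns the commanded pose from where the row before left it, along the tool's axes as they then stand; what a row does not reach is not made up. The controller multiplies each number of a shift by 0.75 m and each number of a turn by 45 degrees. A row lasts 1/10 s, in which the tool goes at most 50 mm and 8.59 degrees, less where a joint would pass 70% of its speed; a pose out of reach is approached as far as the arm can. A call with a number of a shift or a turn outside -1 to 1 is refused whole. A call with a gripper value outside its range is refused whole. The fingers move at their own pace and stop on an object; "newtons" is the grip in N (left out, the last holds). Time passes only in rows, so rows that do not move let the fingers close. It gives the time, the measured TCP pose, the force, the opening and the grip force at its end, in the units of the state.
- r.get_state(): the state, without advancing time (a new reading comes with each control period).
- r.grab_frame(name): name is "scene" or "top"; returns the picture (480x640x3 uint8, red, green, blue); there is no depth.
- r.camera_model(name): a dict with "fx", "fy", "cx", "cy" (pixels), "dist" ([k1, k2, p1, p2, k3] as OpenCV has them; the pictures are not rectified), "R" (3x3) and "t" (3): a world point X has camera coordinates R X + t. Camera axes: x right, y down, z forward; pixel columns grow to the right and rows downward; lengths in mm; the calibration is good to about 2 mm. A picture is of the moment at which its call begins. camera_model takes no time and is no camera call.
- r.close_job(): hands the job in; it is judged then, once.
Trained networks look in the newest picture that a camera, given by its name, has taken for a name from the list of things; names that differ only in an ending like _2 or _b are one class to them, and where a whole thing is asked for, a point or a joint stands for the part that bears it (a point fixed in the world has none). Each returns a list of dicts, best first, with "conf" (0 to 1); they miss things now and then, are a little off and sometimes report something else, mostly with a low value. They report only what shows in the picture. A call takes as long as a camera call.
- r.spot_in(thing, camera): "bbox" ([left, top, width, height] in pixels, round what is visible of it).
- r.place_of(thing, camera): "position" ([column, row] in pixels: a listed point, or the origin of a listed thing).
The state is a dict: "time": time; "joints": joint angles; "qd": joint speeds; "tau": joint torques, N m; "eef_pos": TCP position; "orientation": TCP orientation; "ft_force": force on the tool from outside, world axes, zero at the start; "ft_torque": the same for the moment, N m; "grip_width": finger opening in mm; "gripper_force": force on a finger pad.
Only numpy, scipy, OpenCV 4.12 (cv2) and the standard library are available. Lean on these libraries where they do the work, as an engineer would, in place of code of your own. Each camera call takes 0.05 s, during which the arm holds its last target. There are 200 camera calls.

## Working session

There is one attempt and no reset: what is moved stays moved. The work goes in short steps, Python scripts to look and compute and a tool call to move; the robot and the scene stay as the last step left them, time stands still between calls to the robot, and variables do not carry over. Pictures are saved under pics/ and viewed, at most 10 in all, crops included, and the job is handed in when it is done.

Besides the shell and the picture viewer there is one more tool, called after ">>>" by a JSON object that holds its "name" and its "arguments", one argument or row to a line. step_arm: Moves the arm, as the interface text tells. Its arguments: {"type":"object","properties":{"increments":{"type":"array","items":{"type":"array","items":{"type":"array","items":{"type":"number"}}}},"newtons":{"type":"number"}},"required":["increments"]}

```bash
mkdir -p pics; cat > h.py <<'E'
import numpy as np, cv2
from station import r
def ray(cam,px,z):
    m=r.camera_model(cam);K=np.array([[m['fx'],0,m['cx']],[0,m['fy'],m['cy']],[0,0,1.]])
    R=np.array(m['R']);t=np.array(m['t']).ravel()
    u=cv2.undistortPoints(np.array([[px]],float),K,np.array(m['dist'],float)).ravel()
    d=R.T@np.array([u[0],u[1],1]);c=-R.T@t
    return (c+d*(z-c[2])/d[2]).round(1)
E
python3 - <<'E'
from h import *
for c in ('top','scene'):
    cv2.imwrite(f'pics/{c}1.png',r.grab_frame(c)[:,:,::-1])
    m=r.camera_model(c);print(c,-np.array(m['R']).T@np.array(m['t']).ravel())
    for n,z in dict(board=0,gap=12,rail=12,marker=30,pointer_tip=22,toggle=12,coat_button=12,square_button=12,buckle=12,bobbin=12,thimble=12).items():
        try:
            for q in r.place_of(n,c)[:2]: print(n,np.round(q['position'],1),round(q['conf'],2),ray(c,q['position'],z))
        except Exception as e: print(n,e)
s=r.get_state();print(s)
E
```

```text
top [ 235.92014566    5.19341125 1532.22464705]
board [303.  229.6] 0.56 [563.3  28.1   0. ]
board [295.3 202.6] 0.22 [642.6  48.6   0. ]
gap [343.7 202.6] 0.41 [636.3 -88.8  12. ]
gap [165.9 208.7] 0.31 [629.7 413.4  12. ]
rail [303.4 267.2] 0.76 [454.4  28.8  12. ]
rail [343.  200.2] 0.6 [643.3 -87.   12. ]
marker it knows: board, bobbin, buckle, coat_button, gap, glue_jar, pin_box, pointer_tip, rail, square_button, tape_roll, thimble, toggle
pointer_tip [263.1 253.4] 0.51 [493.9 139.1  22. ]
pointer_tip [267.4 227.8] 0.21 [566.  126.9  22. ]
toggle [246.2 232.7] 0.41 [555.4 187.1  12. ]
coat_button [241.8 205.2] 0.71 [635.2 199.7  12. ]
square_button [268. 228.] 0.42 [567.5 126.   12. ]
buckle [293.2 234.4] 0.46 [547.6  55.6  12. ]
bobbin [295.2 200.4] 0.45 [645.8  48.4  12. ]
thimble [266.5 206.5] 0.55 [629.8 129.9  12. ]
scene [1074.09913124  159.95355107  931.73607546]
board [330.4 266. ] 0.55 [554.7  27.9   0. ]
gap [268.2 281.7] 0.37 [637.3 -88.5  12. ]
rail [340.6 230.3] 0.81 [463.5  26.1  12. ]
rail [373.2 270.9] 0.6 [546.7 122.6  12. ]
marker it knows: board, bobbin, buckl
[... 435 characters left out ...]
2. ]
{'time': 1.1, 'joints': array([-1.44610826e+00,  2.45102771e-01,  1.55779323e+00,  1.53126853e-06,
        1.33868165e+00, -1.74128139e-01]), 'qd': array([-0.00019091, -0.00093623,  0.00168857, -0.00018618,  0.00196776,
       -0.00141004]), 'tau': array([ 1.15964263e-03, -4.29521370e+01, -3.26428378e+01, -7.49788455e-05,
        4.96108860e-04, -9.14642357e-06]), 'eef_pos': array([ 191.34368943, -621.2173829 ,  249.99212565]), 'orientation': array([7.51858018e-06, 9.88859383e-01, 1.48852683e-01, 5.59433187e-07]), 'ft_force': array([ 0.10859997, -0.03768901, -0.62843155]), 'ft_torque': array([-0.00468595,  0.03666461, -0.03012612]), 'gripper_force': 0.0, 'grip_width': 85.56254701999201}
```

View pics/top1.png

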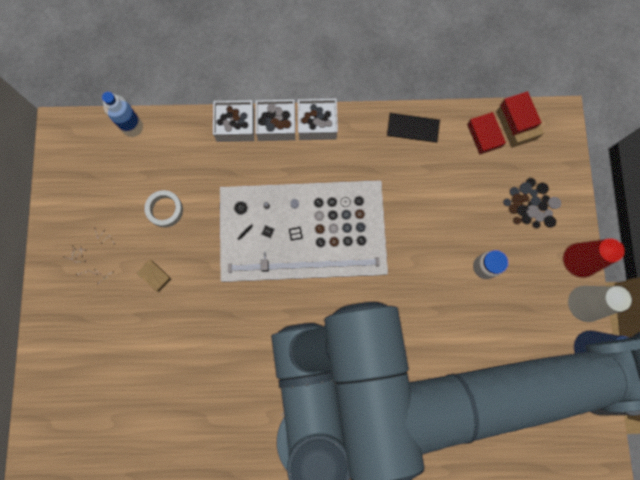

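View pics/scene1.png

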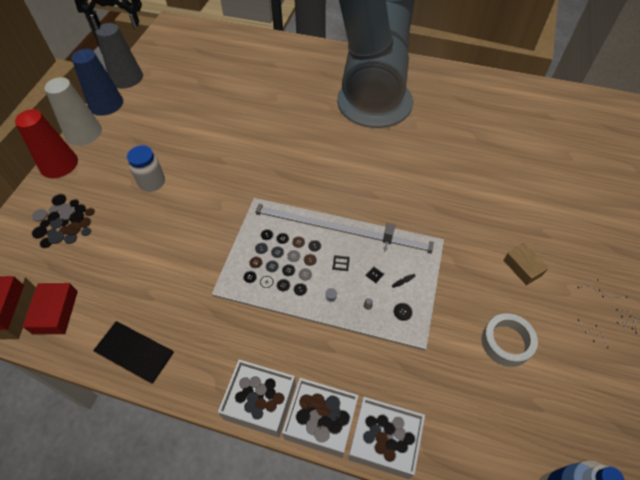

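```bash
cat >> h.py <<'E'
def proj(c,P):
    m=r.camera_model(c);K=np.array([[m['fx'],0,m['cx']],[0,m['fy'],m['cy']],[0,0,1.]])
    return cv2.projectPoints(np.array(P,float).reshape(-1,3),cv2.Rodrigues(np.array(m['R']))[0],np.array(m['t'],float).ravel(),K,np.array(m['dist'],float))[0].reshape(-1,2)
def rect(c,img,z,x0=420,x1=720,y0=-230,y1=290,s=1.5):
    # rows: x decreasing, cols: y decreasing
    xs=np.arange(x1,x0,-1/s);ys=np.arange(y1,y0,-1/s)
    Y,X=np.meshgrid(ys,xs);p=proj(c,np.stack([X,Y,0*X+z],-1)).astype(np.float32).reshape(*X.shape,2)
    o=cv2.remap(img,p,None,cv2.INTER_CUBIC)
    for y in range(-200,290,50): cv2.line(o,(int((y1-y)*s),0),(int((y1-y)*s),8),(0,0,255),1)
    for x in range(450,720,50): cv2.line(o,(0,int((x1-x)*s)),(8,int((x1-x)*s)),(0,0,255),1)
    return o
E
python3 - <<'E'
from h import *
for c in ('top','scene'):
    cv2.imwrite(f'pics/{c}_r.png',rect(c,cv2.imread(f'pics/{c}1.png'),15))
E
```

```text
(no output)
```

View pics/top_r.png

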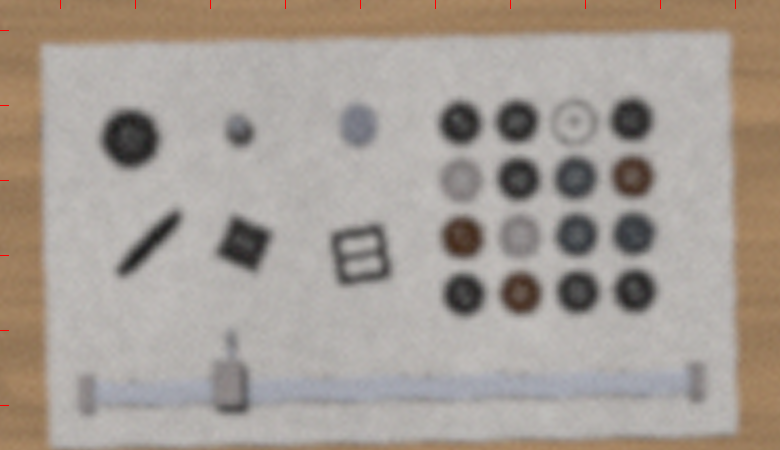

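View pics/scene_r.png

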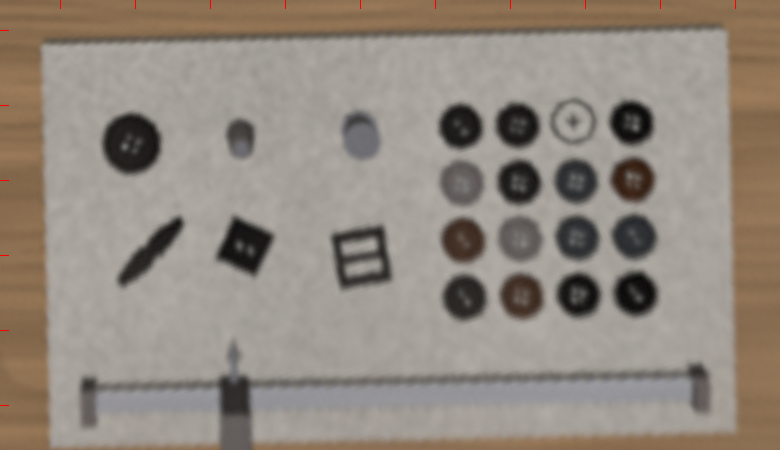

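The top view and the scene view agree. The gap is at about (639, -93), the toggle at (555.5, 190), the marker centre at (454.5, 134), and the board yaw is about 0.022 rad. The marker has to slide to about y = -96.6. I'll square the tool, shut it and travel high.

>>> {"name": "step_arm", "arguments": {
  "increments": [
    [[0,0,0,0,0.176],[0,0,0,0,0.176],[0,0.035,-0.042,0,0],[0,0.035,-0.042,0,0],[0,0.035,-0.042,0,0],[0,0.035,-0.042,0,0],[0,0.035,-0.042,0,0],[0,0.035,-0.042,0,0],[0,0.035,-0.042,0,0],[0,0.035,-0.042,0,0]]
  ],
  "newtons": 20
}}

```text
time: 2.1
eef_pos: [396.5, -363.2, 250.2]
orientation: [0.0, 1.0, 0.011, 0.0]
ft_force: [0.6, -0.0, 0.3]
grip_width: -0.3
gripper_force: 0.0
```

>>> {"name": "step_arm", "arguments": {
  "increments": [
    [[0,0.0072,-0.0567,0.01,0],[0,0.0072,-0.0567,0.01,0],[0,0.0072,-0.0567,0.01,0],[0,0.0072,-0.0567,0.01,0],[0,0.0072,-0.0567,0.01,0],[0,0.0072,-0.0567,0.01,0],[0,0.0072,-0.0567,0.01,0],[0,0.0072,-0.0567,0.01,0],[0,0.0072,-0.0567,0.01,0],[0,0.0072,-0.0567,0.01,0]]
  ]
}}

```text
time: 3.1
eef_pos: [440.2, 63.5, 175.1]
orientation: [0.0, 1.0, 0.011, 0.001]
ft_force: [0.1, -0.8, -0.6]
grip_width: 0.5
gripper_force: 0.0
```

>>> {"name": "step_arm", "arguments": {
  "increments": [
    [[0,0.0072,-0.0567,0.01,0],[0,0.0072,-0.0567,0.01,0],[0,0.0072,-0.05,0.01,0],[0,0,0,0.02,0],[0,0,0,0,0]]
  ]
}}

```text
time: 3.6
eef_pos: [452.1, 185.4, 135.7]
orientation: [0.0, 1.0, 0.012, -0.002]
ft_force: [-0.1, -0.4, 0.2]
grip_width: 0.2
gripper_force: 0.0
```

>>> {"name": "step_arm", "arguments": {
  "increments": [
    [[0,0.003,0,0.0277,0],[0,0,0,0.0277,0],[0,0,0,0.0277,0],[0,0,0,0.0277,0],[0,0,0,0,0],[0,0,0,0,0]]
  ]
}}

```text
time: 4.2
eef_pos: [456.3, 184.2, 55.1]
orientation: [-0.0, 1.0, 0.011, 0.0]
ft_force: [0.5, 0.2, 0.3]
grip_width: 0.1
gripper_force: 0.0
```

```bash
python3 - <<'E'
from h import *
a=cv2.resize(r.grab_frame('scene')[200:360,200:460],None,fx=3,fy=3)
cv2.imwrite('pics/s2.png',a[:,:,::-1])
E
```

```text
(no output)
```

View pics/s2.png

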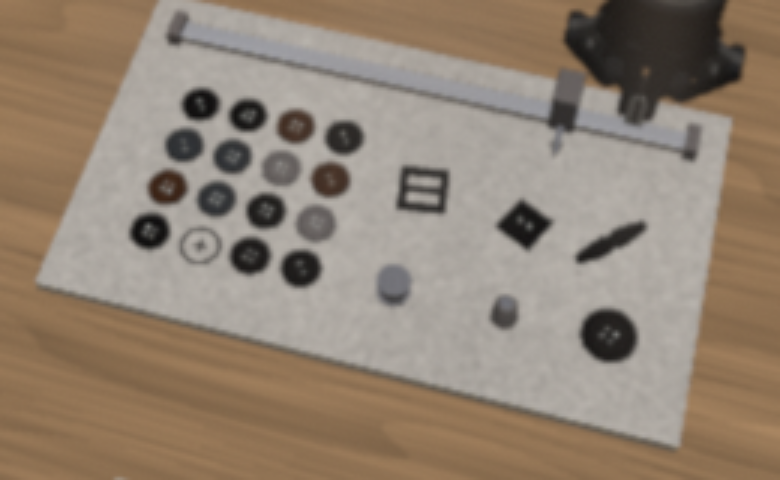

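The fingers stand just left of the marker over the rail and clear of the loose things. Now I push.

>>> {"name": "step_arm", "arguments": {
  "increments": [
    [[0,0,0.008,0,0],[0,0,0.008,0,0],[0,0,0.008,0,0],[0,0,0.012,0,0],[0,0,0.016,0,0],[0,0,0.016,0,0],[0,0,0.016,0,0],[0,0,0.016,0,0],[0,0,0.016,0,0],[0,0,0.016,0,0]]
  ]
}}

```text
time: 5.25
eef_pos: [458.1, 84.6, 54.4]
orientation: [-0.0, 1.0, 0.011, 0.0]
ft_force: [-0.2, 2.0, 1.3]
grip_width: -0.1
gripper_force: 1.0
```

>>> {"name": "step_arm", "arguments": {
  "increments": [
    [[0,0,0.02,0,0],[0,0,0.02,0,0],[0,0,0.02,0,0],[0,0,0.02,0,0],[0,0,0.02,0,0],[0,0,0.02,0,0],[0,0,0.02,0,0],[0,0,0.016,0,0],[0,0,0.008,0,0],[0,0,0,0,0]]
  ]
}}

```text
time: 6.25
eef_pos: [460.6, -38.1, 54.2]
orientation: [0.0, 1.0, 0.011, -0.0]
ft_force: [-0.2, -0.4, 0.4]
grip_width: 0.0
gripper_force: 0.0
```

```bash
python3 - <<'E'
from h import *
print(r.get_state()['eef_pos'],r.get_state()['ft_force'])
for c in ('scene','top'):
    a=r.grab_frame(c)
    for q in r.place_of('pointer_tip',c)[:2]: print(c,q,ray(c,q['position'],22))
    if c=='scene': cv2.imwrite('pics/s3.png',rect(c,a[:,:,::-1].copy(),22,460,680,-180,20,3.6)[:590])
E
```

```text
[460.59848927 -38.07391169  54.21214875] [-0.16591756 -0.37357851  0.445248  ]
scene {'position': [300.3, 228.8], 'conf': 0.66} [492.3 -62.   22. ]
```

View pics/s3.png

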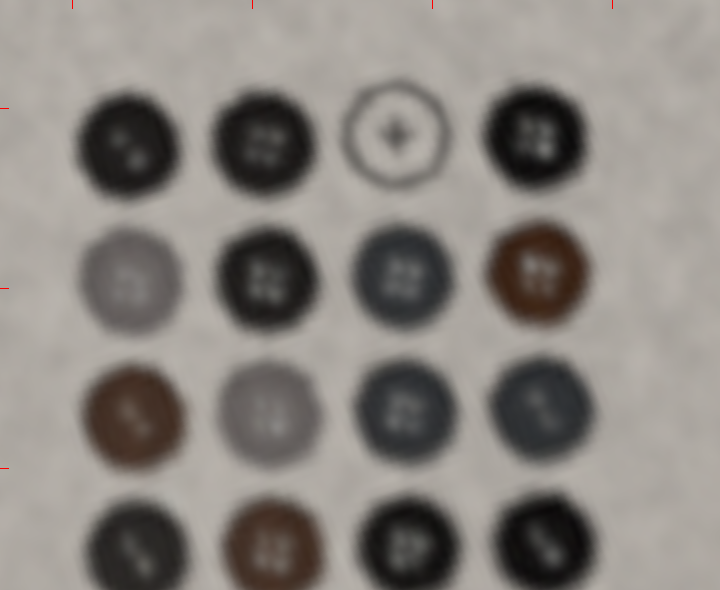

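The gap cross is at (396, 133) in the crop, so y ≈ -90 at z = 22, which is consistent. The crop cut the pointer off. I'll push about 30 mm more slowly, then look.

>>> {"name": "step_arm", "arguments": {
  "increments": [
    [[0,0,0.006,0,0],[0,0,0.006,0,0],[0,0,0.006,0,0],[0,0,0.006,0,0],[0,0,0.006,0,0],[0,0,0.006,0,0],[0,0,0.004,0,0],[0,0,0,0,0]]
  ]
}}

```text
time: 7.25
eef_pos: [461.8, -67.9, 54.6]
orientation: [0.0, 1.0, 0.011, 0.0]
ft_force: [0.3, 0.5, -0.9]
grip_width: 0.3
gripper_force: 0.0
```

```bash
python3 - <<'E'
from h import *
print(r.get_state()['eef_pos'],r.get_state()['ft_force'])
c='scene'
a=r.grab_frame(c)
for q in r.place_of('pointer_tip',c)[:2]: print(c,q,ray(c,q['position'],22))
o=rect(c,a[:,:,::-1].copy(),22,450,660,-170,20,2.8)
# row line prediction: gap seen at z=12
for g in [(639,-92.7,12),]:
    m=np.array([[639-d,-92.7-0.022*d,12] for d in (0,180)])
    for k,p in enumerate(m):
        w=ray(c,proj(c,[p])[0],22); m[k]=w
    f=lambda w:(int((20-w[1])*2.8),int((660-w[0])*2.8))
    cv2.line(o,f(m[0]),f(m[1]),(0,0,255),1)
# same line at tip height
f=lambda x,y:(int((20-y)*2.8),int((660-x)*2.8))
cv2.line(o,f(540,-92.7-0.022*99),f(460,-92.7-.022*179),(0,255,0),1)
cv2.imwrite('pics/s4.png',o)
E
```

```text
[461.78347921 -67.89180375  54.55346747] [ 0.2901949   0.51826642 -0.94177834]
scene {'position': [285.8, 229.0], 'conf': 0.55} [502.2 -93.7  22. ]
```

View pics/s4.png

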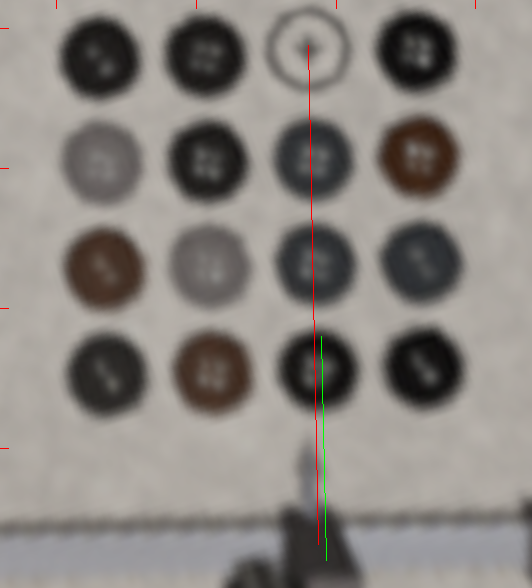

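The pointer tip is at (306, 440) and the row line at tip height (green) is at about 323, so about 6 mm remain. I'll push that, then back off and rise.

>>> {"name": "step_arm", "arguments": {
  "increments": [
    [[0,0,0.003,0,0],[0,0,0.003,0,0],[0,0,0.002,0,0],[0,0,0,0,0],[0,0,-0.008,0,0],[0,0,-0.015,0,0],[0,0,-0.01,-0.03,0],[0,0,0,-0.05,0],[0,0,0,-0.03,0],[0,0,0,0,0]]
  ]
}}

```text
time: 8.35
eef_pos: [463.2, -48.4, 140.3]
orientation: [0.001, 1.0, 0.012, 0.003]
ft_force: [0.1, -0.3, -0.2]
grip_width: -0.1
gripper_force: 0.0
```

```bash
python3 - <<'E'
from h import *
print(r.get_state()['eef_pos'],r.get_state()['ft_force'])
os=[]
for c in ('scene','top'):
    a=r.grab_frame(c)
    for q in r.place_of('pointer_tip',c)[:2]: print(c,q,ray(c,q['position'],22))
    o=rect(c,a[:,:,::-1].copy(),22,450,660,-150,-20,2.8)
    f=lambda x,y:(int((-20-y)*2.8),int((660-x)*2.8))
    cv2.line(o,f(540,-92.7-0.022*99),f(490,-92.7-.022*149),(0,255,0),1)
    os.append(o)
cv2.imwrite('pics/s5.png',np.hstack(os))
E
```

```text
[463.22844243 -48.42078778 140.30456859] [ 0.11776369 -0.31324857 -0.16759668]
scene {'position': [286.8, 229.2], 'conf': 0.46} [502.1 -91.3  22. ]
```

View pics/s5.png

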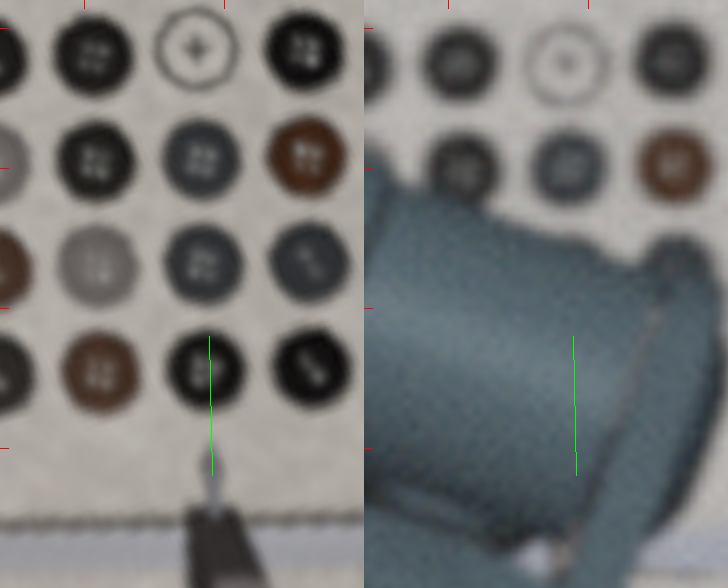

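The pointer tip, at (210, 442), is on the row line. Next is the toggle.

>>> {"name": "step_arm", "arguments": {
  "increments": [
    [[0,0.0186,-0.0451,0,0],[0,0.0186,-0.0451,0,0],[0,0.0186,-0.0451,0,0],[0,0.0186,-0.0451,0,0],[0,0.0186,-0.0451,0,0],[0,0.0186,-0.0451,0,0],[0,0.0186,-0.0451,0,0],[0,0,0,0,0],[0,0,0,0,0]]
  ]
}}

```text
time: 9.45
eef_pos: [552.3, 190.8, 134.9]
orientation: [0.0, 1.0, 0.012, -0.002]
ft_force: [-0.7, -0.3, -0.7]
grip_width: 0.0
gripper_force: 0.0
```

>>> {"name": "step_arm", "arguments": {
  "increments": [
    [[0,0.003,0,0.03,0],[0,0,0,0.03,0],[0,0,0,0.025,0],[0,0,0,0.008,0],[0,0,0,0,0],[0,0,0,0,0]]
  ]
}}

```text
time: 10.05
eef_pos: [556.0, 190.1, 67.8]
orientation: [-0.0, 1.0, 0.011, 0.0]
ft_force: [0.1, -0.7, 0.3]
grip_width: -0.0
gripper_force: 0.0
```

```bash
python3 - <<'E'
from h import *
print(r.get_state()['eef_pos'])
a=r.grab_frame('scene')[200:360,200:460]
cv2.imwrite('pics/s6.png',cv2.resize(a,None,fx=3,fy=3)[:,:,::-1])
E
```

```text
[556.04227801 190.05316027  67.80355078]
```

View pics/s6.png

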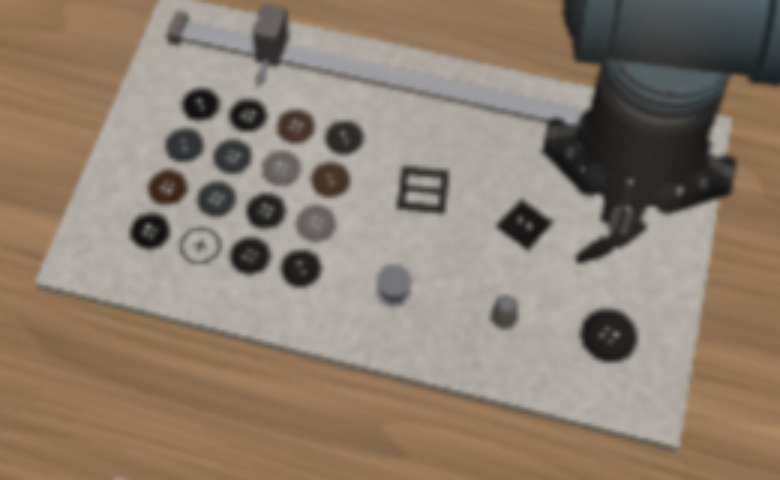

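The fingertips, at (622, 235), hover over the toggle's middle and nothing has been disturbed. I'll hold for 2.5 s or more, then rise.

>>> {"name": "step_arm", "arguments": {
  "increments": [
    [[0,0,0,0,0],[0,0,0,0,0],[0,0,0,0,0],[0,0,0,0,0],[0,0,0,0,0],[0,0,0,0,0],[0,0,0,0,0],[0,0,0,0,0],[0,0,0,0,0],[0,0,0,0,0]]
  ]
}}

```text
time: 11.1
eef_pos: [555.7, 190.5, 67.1]
orientation: [-0.0, 1.0, 0.011, 0.0]
ft_force: [0.7, 0.1, 0.4]
grip_width: 0.2
gripper_force: 0.0
```

>>> {"name": "step_arm", "arguments": {
  "increments": [
    [[0,0,0,0,0],[0,0,0,0,0],[0,0,0,0,0],[0,0,0,0,0],[0,0,0,0,0],[0,0,0,0,0],[0,0,0,0,0],[0,0,0,0,0],[0,0,0,0,0],[0,0,0,0,0]]
  ]
}}

```text
time: 12.1
eef_pos: [555.7, 190.4, 67.1]
orientation: [-0.0, 1.0, 0.011, -0.0]
ft_force: [0.6, 1.1, 0.0]
grip_width: -0.1
gripper_force: 0.0
```

>>> {"name": "step_arm", "arguments": {
  "increments": [
    [[0,0,0,0,0],[0,0,0,0,0],[0,0,0,0,0],[0,0,0,0,0],[0,0,0,0,0],[0,0,0,-0.03,0],[0,0,0,-0.04,0],[0,0,0,-0.03,0],[0,0,0,0,0]]
  ]
}}

```text
time: 13.0
eef_pos: [558.2, 190.9, 146.2]
orientation: [-0.0, 1.0, 0.011, 0.004]
ft_force: [-0.2, 0.1, 0.5]
grip_width: -0.1
gripper_force: 0.0
```

>>> {"name": "step_arm", "arguments": {
  "increments": [
    [[0,0.0128,0.0475,0,0],[0,0.0128,0.0475,0,0],[0,0.0128,0.0475,0,0],[0,0.0128,0.0475,0,0],[0,0.0128,0.0475,0,0],[0,0.0128,0.0475,0,0],[0,0.0128,0.0475,0,0],[0,0.0128,0.0475,0,0],[0,0,0,0,0],[0,0,0,0,0]]
  ]
}}

```text
time: 14.0
eef_pos: [638.1, -93.1, 140.7]
orientation: [-0.001, 1.0, 0.01, -0.001]
ft_force: [-0.1, 0.5, -0.1]
grip_width: -0.3
gripper_force: 0.0
```

>>> {"name": "step_arm", "arguments": {
  "increments": [
    [[0,0,0,0.03,0],[0,0,0,0.03,0],[0,0,0,0.03,0],[0,0,0,0.016,0],[0,0,0,0,0],[0,0,0,0,0],[0,0,0,0,0]]
  ]
}}

```text
time: 14.7
eef_pos: [639.8, -92.8, 64.2]
orientation: [0.0, 1.0, 0.011, 0.001]
ft_force: [-0.3, 0.3, 0.6]
grip_width: -0.3
gripper_force: 0.0
```

>>> {"name": "step_arm", "arguments": {
  "increments": [
    [[0,0,0,0,0],[0,0,0,0,0],[0,0,0,0,0],[0,0,0,0,0],[0,0,0,0,0],[0,0,0,0,0],[0,0,0,0,0],[0,0,0,0,0],[0,0,0,0,0],[0,0,0,0,0]]
  ]
}}

```text
time: 15.7
eef_pos: [638.8, -92.8, 62.6]
orientation: [-0.0, 1.0, 0.011, -0.0]
ft_force: [0.4, -0.0, -0.1]
grip_width: -0.2
gripper_force: 0.0
```

>>> {"name": "step_arm", "arguments": {
  "increments": [
    [[0,0,0,0,0],[0,0,0,0,0],[0,0,0,0,0],[0,0,0,0,0],[0,0,0,0,0],[0,0,0,0,0],[0,0,0,0,0],[0,0,0,0,0],[0,0,0,0,0],[0,0,0,0,0]]
  ]
}}

```text
time: 16.7
eef_pos: [638.8, -92.8, 62.7]
orientation: [0.0, 1.0, 0.011, 0.0]
ft_force: [0.2, 0.1, -0.7]
grip_width: -0.1
gripper_force: 0.0
```

>>> {"name": "step_arm", "arguments": {
  "increments": [
    [[0,0,0,0,0],[0,0,0,0,0],[0,0,0,0,0],[0,0,0,0,0],[0,0,0,0,0]]
  ]
}}

```text
time: 17.2
eef_pos: [638.8, -92.8, 62.6]
orientation: [0.0, 1.0, 0.011, -0.0]
ft_force: [0.5, 0.2, -0.0]
grip_width: 0.1
gripper_force: 0.0
```

```bash
python3 - <<'E'
from h import *
a=r.grab_frame('scene')[200:360,200:460]
cv2.imwrite('pics/s7.png',cv2.resize(a,None,fx=3,fy=3)[:,:,::-1])
E
```

```text
(no output)
```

View pics/s7.png

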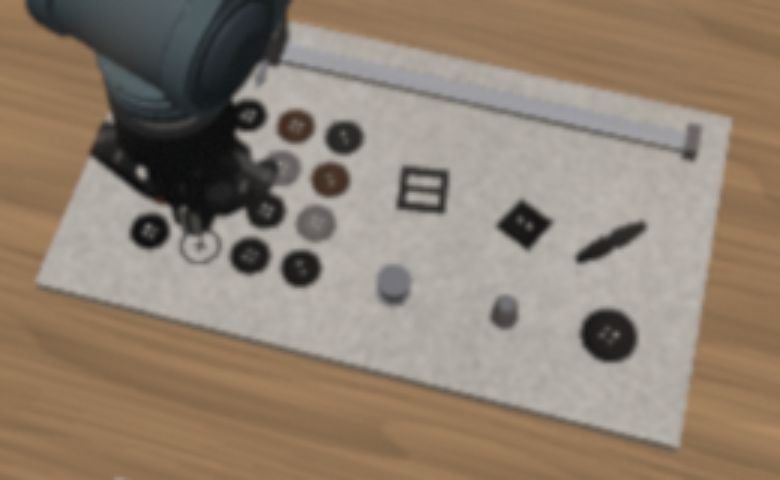

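The tips hover over the empty place at (200, 245), and everything else is as it was at the start.

```bash
python3 -c "
from station import r
print(r.close_job())"
```

```text
the job is handed in; nothing more can be done
None
```

I pushed the row marker into line with the empty place's row, pointed at the toggle for over two seconds, and handed the job in with the fingertips still over the empty place after more than two seconds; the hand-in gave no verdict.

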